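# Open a bath's sump hatch and pin it open

## Task

Open the flush service hatch in the top of the steel bath cabinet: flip its recessed ring pull up first, while the hatch is still shut, then lift the hatch until it stands fully open. Then lock it: take the lock pin out of its stand, push it fully home down through the hatch's lug and the cabinet's bush, and swing the pin's wire bail over to the other side so that it hangs down round the nose of the lug. Leave the other things on the bench and cabinet where they are.

Things in the scene. Friction and masses are not known exactly. Their poses are not given: they have to be found in the camera images.
- deck: Low stainless cabinet, 290 (x) x 360 (y) x 100 mm high, fixed. Origin on the bench; x points away from the robot across it, z up; it runs from x = -125 to 165, y = -200 to 160 mm. A bush 30 x 30 x 25 mm high stands on its top at x = 115, y = -150, with a vertical 18 mm through hole, open below.
- hatch_hinge (a point): Middle of the hatch's hinge line, fixed, at the cabinet's x = 80, y = 0, z = 100 mm; axes as the cabinet's, the line runs along y. The hatch is sheet steel 4 mm thick, 178 x 180 mm, about 0.45 kg, its top face flush with the cabinet's; the edge nearer the robot rises.
- hatch (a joint): Hatch angle, rad: 0 shut, 1.57 upright and fully open, at its stop. A friction hinge (0.5 N m) holds it at any angle; it takes about 12 N at the ring. An upright gripper on the ring meets the hatch's edge beyond about 0.9 rad: leave it half open there and push its edge on over from the robot's side, beside the pan, rising with the edge (pushing level jams).
- hatch_edge (a point): Middle of the hatch's free edge, on its top face, 180 mm from the hinge line; the edge runs 90 mm either way. x points towards the hinge, z out of the top face.
- pan (a point): Middle of the floor of the ring's pan, a recess in the hatch 28 mm deep (inside 95 x 90 mm, 70 to 165 mm from the hinge line). Its outside bulges 31 mm below the hatch's top face, 47 mm either side of the middle.
- ring (a joint): Ring pull angle relative to the hatch, rad: 0 flat in its pan, 1.57 square to the hatch, at most 1.9. Its stiff pivot (0.04 N m) keeps it where it is left. The pivot line is parallel to the hinge, 80 mm from it (towards the free edge) and 6 mm below the hatch's top face.
- ring_bar (a point): Middle of the ring's gripping bar: round, 8 mm thick, straight for 36 mm, parallel to the hinge, 50 mm from the ring's pivot. The D-shaped ring is 68 x 58 mm. Flat, the bar lies on the side of the free edge, 130 mm from the hinge line, 22 mm above the pan's floor; from its centre 35 mm are free to the pan's wall towards the free edge, 46 mm inside the ring.
- lug_hole (a point): Mouth of the 18 mm hole in the hatch's lug (8 mm thick, 28 mm wide), 35 mm from the hinge line, 60 mm right of the hatch's side. The lug turns with the hatch: shut, it stands up 63 mm; open, it lies level over the bush, its top face 34 mm above the cabinet's top, its nose ending 28 mm beyond the hole, away from the robot.
- lock (a point): Fixed point on the cabinet where the mouth of the lug's hole (its centre, on the lug's top face) lies when the hatch is fully open; axes as the cabinet's: the lug's nose then points to +x. The pin's origin comes here when it is home.
- pin: Loose steel lock pin, about 0.17 kg, upright in its stand. Origin on its axis, at the underside of its shoulder (disc 30 mm across, 6 mm thick). Below it: shaft 14 mm thick, 70 mm long, tapered end. Above: a flat grip tab from 6 to 46 mm up, 16 mm thick along the pin's x, 22 mm wide along its y.
- pin_tip (a point): Lower end of the pin's shaft.
- bail (a joint): Angle, rad, of the pin's wire bail (a U of 7 mm wire, 60 mm long, arms 25 mm either side) about a line along the pin's y, 14 mm above the pin's origin: 0 level towards the pin's -x, 1.57 straight up, 3.14 level towards its +x, 3.59 its stop, drooping round the lug's nose if the pin's x points along the nose. Slight friction (0.025 N m) keeps it where it is left.
- bail_bar (a point): Middle of the bail's cross bar, 50 mm long along the pin's y, 60 mm from the bail's pivot.
- stand: Fixed aluminium block 60 x 60 x 78 mm with a vertical 18 mm hole, in which the pin waits, its shoulder on the block's top. Origin in the middle of its underside.
- cap_a: Blue plastic cap, open upwards, 48 mm across, 30 mm high, on the cabinet's left strip; leave alone. Origin under its middle.
- cap_b: Another such blue cap, on the cabinet's top behind the hatch; leave alone. Origin under its middle.
- bottle: White bottle with red cap, 66 mm across, 170 mm high; leave alone. Origin under its middle.
- beaker: Glass beaker, 72 mm across, 85 mm high; leave alone. Origin under its middle.
- spanner: Steel spanner, 180 mm, lying on the bench; leave alone. Origin under its middle.
- rack: Blue tube rack, 80 x 200 x 79 mm; leave alone. Origin under its middle.
There are look-alikes about, which are no part of the job. What is shaped like the pin but green or pink is not meant.

How it is judged:
By the outcome, as a careful person would: the job done as asked, in the order asked, and still so for the second after the job is handed in, with the robot touching nothing.
It also fails if it takes over 72 s, if anything falls off the work surface, if the arm or the gripper's body presses on something with over 40 N, if the wrist force passes 120 N, or if a joint passes its speed limit or range.

## Robot

A 6-joint arm with a two-finger parallel gripper is mounted at the origin on the work surface. World frame = base frame: x ahead of the robot, y to its left, z up, the work surface at z = 0. Lengths are in mm, angles in rad, forces in N, time in s.
With the tool pointing down it reaches from about 300 to 750 mm from the base axis. Payload 8.5 kg.
Tool frame: the origin (TCP) lies midway between the tips of the shut fingers; the grasp point (between the pads) lies r.pinch_z behind it (r.pinch_z is the distance from the TCP to the grasp point, in mm); y points along the fingers, z is the direction in which the jaws open and shut, and the axes are right-handed (so a half turn about y gives the same grasp; the last joint's range is limited). The gripper opens to 85 mm and grips with 20 to 120 N. Pads are 22 mm wide; open, the fingers measure 114 mm over their backs; the gripper's body (76 mm by 85 mm) begins 54 mm behind the grasp point. The pads swing forward as they close: fully open they stand 13 mm farther back than shut.
Start: joints at [1.008, 0.381, 1.297, -0, 1.464, -0.215], TCP at [187.447, 517.053, 209.622] pointing down, gripper open.
Joint ranges: [-3.11, 3.11], [-0.89, 2.33], [0.22, 2.48], [-1.42, 4.56], [0.17, 2.85], [-2.88, 2.88]. Speed limits (rad/s): [2.39, 2.39, 3.14, 3.14, 3.14, 3.14].

## Interface

Orientations are given as a 3x3 rotation matrix whose columns are the frame's x, y, z axes.
In Python, from cell import r gives the robot as it stands.
- The arm moves only by the tool drive_tool, never from a script. Its argument "motion" is a list of rows, each a list of 5 numbers: the opening, from 0 (shut) to 1 (fully open), then the shift along the tool's x, y, z in mm, then the turn about the tool's y in rad. In form: [[claw, dx, dy, dz, spin], ...]. A call has 1 to 12 rows; each row is the pose to reach, as a shift and turn from the pose commanded when the call began, along the tool's axes at that moment; what a row does not reach only later rows make up. A row lasts 1/12 s, in which the tool goes at most 41.7 mm and 7.16 degrees, less where a joint would pass 70% of its speed; a pose out of reach is approached as far as the arm can. A call with a gripper value outside its range is refused whole. The fingers move at their own pace and stop on an object; "newtons" is the grip in N (left out, the last holds). Time passes only in rows, so rows that repeat a pose let the fingers close. It gives the time, the measured TCP pose, the force and the opening at its end, in the units of the state.
- r.get_obs(): the state, without advancing time (a new reading comes with each control period).
- r.get_image(name): name is "scene" or "top" or "wrist"; returns a dict with "img" (400x640x3 uint8, red, green, blue), "z_map" (400x640 float32, mm along the optical axis (not along the pixel's ray), 0 where there is no reading), "camera_matrix" (3x3 intrinsics, pixels), "k1" (the pictures are not rectified: a ray, as slopes to the right and down, at radius r is drawn at 1 + k1 r^2 times it, then the intrinsics apply), "extrinsics" (4x4, takes a point from camera to world coordinates); the wrist camera has in their place "T_tool_cam" (4x4, takes a point from camera to tool coordinates, whose origin is the TCP and whose axes are the tool frame's). Camera axes: x right, y down, z forward; pixel columns grow to the right and rows downward; lengths in mm; the calibration is good to about 2 mm. A picture is of the moment at which its call begins: read the wrist's pose just before it.
- r.job_done(): hands the job in, once; it reports no verdict.
Trained networks look in the newest picture that a camera, given by its name, has taken for a name from the list of things; names that differ only in an ending like _2 or _b are one class to them, and where a whole thing is asked for, a point or a joint stands for the part that bears it (a point fixed in the world has none). Each returns a list of dicts, best first, with "score" (0 to 1); they miss things now and then, are a little off and sometimes report something else, mostly with a low value. They report only what shows in the picture. A call takes as long as a camera call. They do not tell look-alikes from the thing itself.
- r.look_for(query, camera): "at" ([column, row] in pixels, amid what is visible of it).
- r.silhouettes(query, camera): "pixels" (400x640 bool, what is visible of it) and "at" ([column, row] in pixels, amid what is visible of it).
The state is a dict: "time_s": time; "joint_positions": joint angles; "joint_velocities": joint speeds; "tau": joint torques, N m; "eef_pos": TCP position; "orientation": TCP orientation; "force": force on the tool from outside, world axes, zero at the start; "wrist_torque": the same for the moment, N m; "opening": finger opening in mm.
Only numpy, scipy, OpenCV 4.12 (cv2) and the standard library are available. Lean on these libraries where they do the work, as an engineer would, in place of code of your own. Each camera call takes 0.05 s, during which the arm holds its last target. There are 200 camera calls.

## Working session

There is one attempt and no reset: what is moved stays moved. The work goes in short steps, Python scripts to look and compute and a tool call to move; the robot and the scene stay as the last step left them, time stands still between calls to the robot, and variables do not carry over. Pictures are saved under pics/ and viewed, about 8 in all and at most 12, crops included, and the job is handed in when it is done.

Besides the shell and the picture viewer there is one more tool, called as name(argument=value, ...), one argument or row to a line, values as JSON. drive_tool: Moves the arm, as the interface text tells. Its arguments: {"type":"object","properties":{"motion":{"type":"array"},"newtons":{"type":"number"}},"required":["motion"]}

```bash
ls; mkdir -p pics; cat > h.py <<'E'
import numpy as np, cv2
from cell import r
def cam(name):
    o=r.get_obs(); d=r.get_image(name)
    if name=='wrist':
        T=np.eye(4);T[:3,:3]=np.array(o['orientation']);T[:3,3]=o['eef_pos'];d['extrinsics']=T@np.array(d['T_tool_cam'])
    d['extrinsics']=np.array(d['extrinsics']);d['K']=np.array(d['camera_matrix'],float)
    return d
def slope(d,uv):
    K=d['K'];uv=np.atleast_2d(np.array(uv,float));p=np.c_[(uv[:,0]-K[0,2])/K[0,0],(uv[:,1]-K[1,2])/K[1,1]]
    q=p.copy()
    for _ in range(20): q=p/(1+d['k1']*(q**2).sum(1,keepdims=True))
    return q
def onplane(d,uv,z):
    q=slope(d,uv);E=d['extrinsics'];D=np.c_[q,np.ones(len(q))]@E[:3,:3].T;o=E[:3,3]
    return o+D*((z-o[2])/D[:,2])[:,None]
def pts(d,mask):
    v,u=np.nonzero(mask&(d['z_map']>0));z=d['z_map'][v,u];q=slope(d,np.c_[u,v]);E=d['extrinsics']
    return (np.c_[q,np.ones(len(q))]*z[:,None])@E[:3,:3].T+E[:3,3]
def proj(d,P):
    E=d['extrinsics'];p=(np.atleast_2d(P)-E[:3,3])@E[:3,:3];q=p[:,:2]/p[:,2:];q=q*(1+d['k1']*(q**2).sum(1,keepdims=True))
    return np.c_[q[:,0]*d['K'][0,0]+d['K'][0,2],q[:,1]*d['K'][1,1]+d['K'][1,2]]
def save(n,img,s=1): cv2.imwrite('pics/'+n,cv2.resize(img[:,:,::-1],None,fx=s,fy=s,interpolation=cv2.INTER_CUBIC))
E
python3 - <<'E'
from h import *
o=r.get_obs();print(o['orientation'],o['eef_pos'],r.pinch_z,o['opening'])
a=cam('top');b=cam('scene')
for n,d in(('top',a),('scene',b)):
    print(n,d['extrinsics'].round(2).tolist(),d['K'].tolist(),d['k1'])
    for q in['pin','deck','hatch','ring_bar','hatch_edge','lug_hole','stand','bail_bar','cap_a','bottle','beaker']:
        for x in r.silhouettes(q,n):
            if x['score']<.3: continue
            P=pts(d,x['pixels']); 
            print(q,round(x['score'],2),np.round(x['at']),np.median(P,0).round() if len(P) else 0, np.percentile(P,[3],0).round(),np.percentile(P,[97],0).round())
save('a.png',np.vstack([a['img'],b['img']]),.75)
E
```

```text
pics
[[ 9.40131415e-01 -8.36667723e-04  3.40811124e-01]
 [-3.40811952e-01 -1.22762538e-03  9.40130686e-01]
 [-3.68188617e-04 -9.99998896e-01 -1.43927554e-03]] [187.26061469 516.7994151  209.0043354 ] 18.700000000000003 85.43491281175474
top [[0.0, -1.0, 0.06, 423.38], [-1.0, -0.0, 0.0, -1.78], [-0.0, -0.06, -1.0, 1698.8], [0.0, 0.0, 0.0, 1.0]] [[424.7610464856809, 0.0, 321.9664298953334], [0.0, 424.7610464856809, 197.9367475262979], [0.0, 0.0, 1.0]] -0.1061245632065128
pin 0.71 [421. 213.] [ 448. -371.  105.] [[ 399. -419.   25.]] [[ 471. -348.  127.]]
pin 0.49 [406. 248.] [ 321. -315.   28.] [[ 285. -332.   -2.]] [[ 378. -297.   57.]]
pin 0.45 [452. 216.] [ 445. -504.   37.] [[ 425. -555.    6.]] [[ 470. -477.   59.]]
deck 0.63 [187. 214.] [454. 531.  53.] [[386. 447.   5.]] [[524. 619.  82.]]
deck 0.57 [297. 189.] [541.  88. 101.] [[391. -78.  70.]] [[689. 263. 109.]]
hatch 0.9 [292. 193.] [528. 122. 100.] [[435. -28.  68.]] [[614. 212. 109.]]
ring_bar 0.45 [291. 193.] [515. 136.  97.] [[484.  97.  70.]] [[545. 163. 104.]]
ring_bar 0.42 [291. 194.] [529. 124. 100.] [[439. -29.  70.
[... 2008 characters left out ...]
-41.  71.]] [[614. 216. 125.]]
bail_bar 0.53 [206. 154.] [ 463. -487.   35.] [[ 435. -508.    1.]] [[ 492. -468.   57.]]
bail_bar 0.43 [281. 150.] [ 313. -286.    9.] [[ 275. -312.   -3.]] [[ 331. -251.   57.]]
bail_bar 0.42 [243. 135.] [ 402. -378.  104.] [[ 324. -479.   -5.]] [[ 467. -366.  111.]]
cap_a 0.67 [396. 224.] [538. 254. 118.] [[525. 235. 101.]] [[568. 275. 131.]]
cap_a 0.61 [343. 242.] [677. 153. 117.] [[662. 135. 102.]] [[705. 176. 131.]]
cap_a 0.55 [346. 222.] [589. 119.  98.] [[403. -77.  13.]] [[729. 296. 107.]]
bottle 0.58 [452. 277.] [618. 444.  98.] [[590. 413.  12.]] [[631. 472. 170.]]
beaker 0.8 [204. 215.] [ 723. -282.   56.] [[ 687. -321.    7.]] [[ 752. -255.   85.]]
```

View pics/a.png

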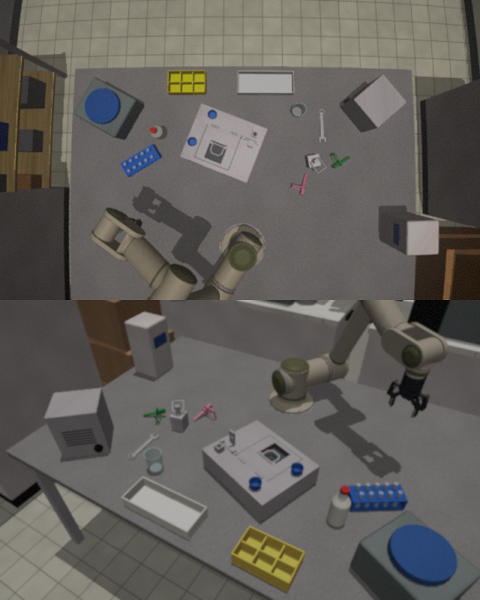

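```bash
python3 - <<'E'
from h import *
a=cam('top');b=cam('scene')
for d in(a,b):
    P=pts(d,np.ones((400,640),bool))
    s=(abs(P[:,2]-100)<7)&(P[:,0]>350)&(P[:,0]<760)&(P[:,1]>-130)&(P[:,1]<340)
    Q=P[s][:,:2].astype(np.float32)
    # erode outliers: keep points in largest blob on 4mm grid
    G=np.zeros((500,500),np.uint8);ij=((Q-[300,-200])/1.5).astype(int);G[ij[:,0].clip(0,499),ij[:,1].clip(0,499)]=255
    G=cv2.morphologyEx(G,cv2.MORPH_CLOSE,np.ones((9,9)));G=cv2.morphologyEx(G,cv2.MORPH_OPEN,np.ones((9,9)))
    c=max(cv2.findContours(G,0,1)[0],key=cv2.contourArea)
    (cy,cx),(w,h),ang=cv2.minAreaRect(c)
    print(300+1.5*cx,-200+1.5*cy,w*1.5,h*1.5,ang,np.median(P[s][:,2]))
save('b.png',np.hstack([a['img'][120:300,210:500],b['img'][100:280,180:470]]),1.35)
E
```

```text
546.3013458251953 95.72352600097656 358.6919403076172 291.3316955566406 21.28640365600586 101.0253186221596
542.0620193481445 97.70184326171875 364.965087890625 295.2029571533203 21.161258697509766 99.31769045976182
```

View pics/b.png

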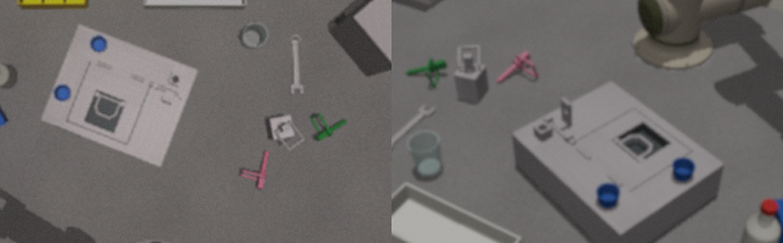

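Lying green (≈432,70 / 328,125 in the crop) and pink (≈518,68 / 258,175) pin look-alikes are on the bench. The steel pin stands in its block (crop ≈283,128 / 470,70), so I take that one. The cabinet yaw is about -0.371, and the ring's pan is at crop ≈105,105. I go above the ring first.

drive_tool(
  motion=[
    [0.35, 410, -20, -252, 1.57],
    [0.35, 410, -20, -252, 1.57],
    [0.35, 410, -20, -252, 1.57],
    [0.35, 410, -20, -252, 1.57],
    [0.35, 410, -20, -252, 1.57],
    [0.35, 410, -20, -252, 1.57],
    [0.35, 410, -20, -252, 1.57],
    [0.35, 410, -20, -252, 1.57],
    [0.35, 410, -20, -252, 1.57],
    [0.35, 410, -20, -252, 1.57],
    [0.35, 410, -20, -252, 1.57],
    [0.35, 410, -20, -252, 1.57],
  ],
  newtons=40,
)

```text
time_s: 2.3
eef_pos: [489.2, 137.1, 229.7]
orientation: [[-0.282, 0.001, 0.959], [-0.959, -0.001, -0.282], [0.0, -1.0, 0.001]]
force: [-0.4, -0.3, -1.1]
opening: 30.0
```

```bash
cat >> h.py <<'E'
org=np.array([533.6,122.4]);ya=-.371
def dk(x,y,z): # deck -> world
    c,s=np.cos(ya),np.sin(ya);return np.array([org[0]+c*x-s*y,org[1]+s*x+c*y,z])
def todk(P):
    P=np.atleast_2d(P);c,s=np.cos(ya),np.sin(ya);q=P[:,:2]-org;return np.c_[q[:,0]*c+q[:,1]*s,-q[:,0]*s+q[:,1]*c,P[:,2]]
def go(W,az=None): # shift in tool axes to TCP world target W; az desired of tool z
    o=r.get_obs();R=np.array(o['orientation']);d=R.T@(np.array(W)-o['eef_pos'])
    a=np.arctan2(R[1,2],R[0,2]);print('shift',d.round(1),'spin',None if az is None else round((a-az+np.pi)%(2*np.pi)-np.pi,3))
E
python3 - <<'E'
from h import *
d=cam('wrist');print(d['T_tool_cam'])
P=np.array([dk(x,y,100) for x,y in[(-100,-89),(-100,89),(80,89),(80,-89),(-50,0),(-85,-45),(-85,45),(10,45),(10,-45)]]);P[4,2]=94
uv=proj(d,P);print(uv.round())
im=d['img'].copy()
for p in uv: cv2.circle(im,tuple(int(v) for v in p.round()),3,(255,0,0),1)
for x in r.silhouettes('ring_bar','wrist')[:3]:
    Q=pts(d,x['pixels']);print(x['score'],x['at'],todk(np.median(Q,0)),todk(np.percentile(Q,[2,98],0)))
save('c.png',im)
E
```

```text
[[-4.58177620e-04  9.59241241e-01  2.82588097e-01 -7.17855662e+01]
 [ 9.02471432e-04 -2.82587615e-01  9.59241068e-01 -1.64821912e+02]
 [ 9.99999488e-01  6.94530474e-04 -7.36212495e-04  1.28670972e-01]
 [ 0.00000000e+00  0.00000000e+00  0.00000000e+00  1.00000000e+00]]
[[271. 250.]
 [277.  89.]
 [454. 105.]
 [422. 261.]
 [319. 178.]
 [285. 216.]
 [289. 135.]
 [380. 143.]
 [369. 223.]]
0.66 [361.1, 181.5] [[-23.54511015   1.12045677  98.05676545]] [[-40.92030551 -45.1635584   95.37207255]
 [ -6.303816    42.48679389  99.77244691]]
```

View pics/c.png

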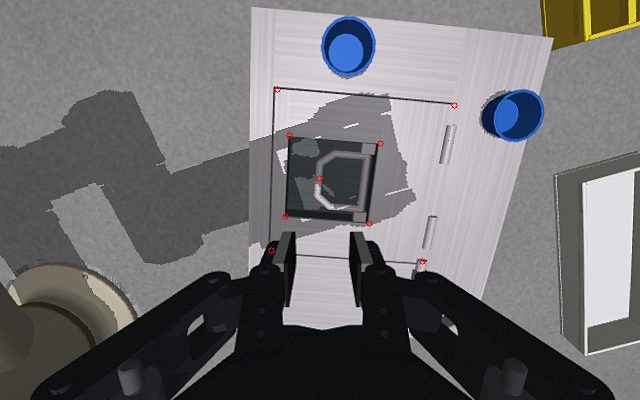

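The predicted corners sit on the hatch and pan outlines, and the bar is at (319,180), so the model is good to about 1–2 mm.

```bash
python3 - <<'E'
from h import *
go(dk(-50,0,81),-.371)
E
```

```text
shift [ -2.3 148.3  -2.9] spin 0.086
```

drive_tool(
  motion=[
    [0.35, -2, 30, -3, 0.086],
    [0.35, -2, 65, -3, 0.086],
    [0.35, -2, 100, -3, 0.086],
    [0.35, -2, 125, -3, 0.086],
    [0.35, -2, 148, -3, 0.086],
    [0.35, -2, 148, -3, 0.086],
    [0, -2, 148, -3, 0.086],
    [0, -2, 148, -3, 0.086],
    [0, -2, 148, -3, 0.086],
    [0, -2, 148, -3, 0.086],
  ],
  newtons=40,
)

```text
time_s: 3.23
eef_pos: [485.3, 143.3, 83.0]
orientation: [[-0.355, 0.003, 0.935], [-0.935, 0.0, -0.355], [-0.001, -1.0, 0.002]]
force: [0.2, 0.6, -0.5]
opening: 0.3
```

```bash
python3 - <<'E'
from h import *
o=r.get_obs();print(o['opening'],todk(o['eef_pos']),o['force'])
d=cam('wrist');save('d.png',d['img'][80:330,180:460],2)
E
```

```text
0.2840623388183271 [[-52.60578564   1.9857228   82.99657874]] [ 0.16962348  0.5775177  -0.53822326]
```

View pics/d.png

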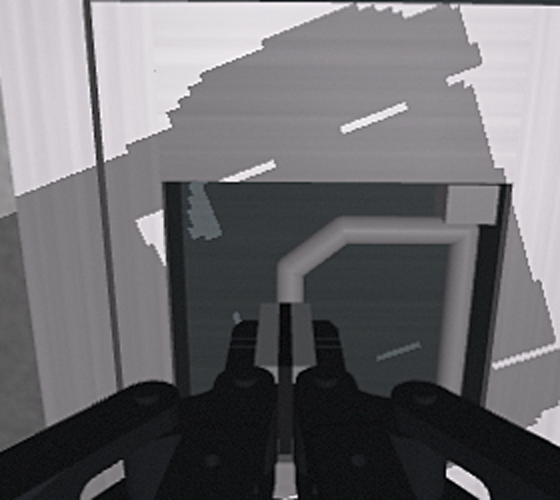

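```bash
python3 - <<'E'
from h import *
d=cam('wrist')
for n,(u,v) in dict(bar=(325,219),armr=(375,195),finger=(322,240),floor=(340,215),deckp=(260,160),bend=(335,202)).items():
    m=np.zeros((400,640),bool);m[v-1:v+2,u-1:u+2]=1;P=pts(d,m);print(n,todk(np.median(P,0)).round(1))
E
```

```text
bar [[-51.2  15.8  98.9]]
armr [[-23.4  30.1  98.3]]
finger [[-52.9  12.6 120. ]]
floor [[-40.8   8.3  72.8]]
deckp [[-86.1  49.7 100.9]]
bend [[-45.7  25.6  97.4]]
```

drive_tool(
  motion=[
    [0, 0, -5, 0.3, 0],
    [0, 0, -10, 1, 0],
    [0, 0, -15, 2.3, 0],
    [0, 0, -19.5, 4, 0],
    [0, 0, -19.5, 4, 0],
  ],
)

```text
time_s: 3.75
eef_pos: [489.3, 141.6, 102.3]
orientation: [[-0.355, 0.002, 0.935], [-0.935, 0.0, -0.355], [-0.001, -1.0, 0.002]]
force: [0.3, -0.6, -0.4]
opening: 0.1
```

```bash
python3 - <<'E'
from h import *
d=cam('wrist');o=r.get_obs();print(o['opening'],o['force'],todk(o['eef_pos']))
import numpy as np
P=pts(d,np.ones((400,640),bool));q=todk(P)
for y0 in(16,22,28):
    s=(abs(q[:,1]-y0)<1.5)&(q[:,0]>-60)&(q[:,0]<5)&(q[:,2]>85)&(q[:,2]<150);print(y0,[t.round().tolist() for t in q[s][::max(1,s.sum()//12)]])
E
```

```text
0.28043395867946663 [-0.78062658 -0.11714515 -0.16291944] [[-48.65171353   1.73859983 101.7384318 ]]
16 [[-55.0, 17.0, 96.0], [-47.0, 17.0, 96.0], [-54.0, 16.0, 97.0], [-48.0, 16.0, 97.0], [-2.0, 17.0, 98.0], [-54.0, 16.0, 97.0], [-49.0, 16.0, 99.0], [-3.0, 16.0, 98.0], [-54.0, 15.0, 98.0], [-48.0, 15.0, 97.0], [-1.0, 16.0, 98.0], [-52.0, 15.0, 98.0], [-2.0, 15.0, 99.0], [-0.0, 15.0, 99.0]]
22 [[-49.0, 23.0, 94.0], [-47.0, 23.0, 97.0], [-51.0, 22.0, 95.0], [-44.0, 23.0, 99.0], [-4.0, 23.0, 97.0], [-50.0, 22.0, 97.0], [-43.0, 22.0, 99.0], [-3.0, 23.0, 98.0], [-50.0, 21.0, 98.0], [-43.0, 22.0, 100.0], [-2.0, 22.0, 99.0], [-46.0, 21.0, 99.0], [-1.0, 21.0, 98.0]]
28 [[-43.0, 29.0, 94.0], [-40.0, 29.0, 99.0], [-23.0, 29.0, 99.0], [-6.0, 29.0, 98.0], [-37.0, 28.0, 98.0], [-20.0, 28.0, 99.0], [-3.0, 29.0, 99.0], [-35.0, 28.0, 98.0], [-18.0, 28.0, 98.0], [-2.0, 28.0, 98.0], [-30.0, 27.0, 98.0], [-14.0, 27.0, 98.0], [-1.0, 27.0, 99.0]]
```

drive_tool(
  motion=[
    [0.35, 0, -25, -4, 0],
    [0.35, 0, -45, -4, 0],
    [0.35, 0, -45, -4, 0],
  ],
)

```text
time_s: 4.05
eef_pos: [486.1, 143.3, 149.3]
orientation: [[-0.355, 0.006, 0.935], [-0.935, 0.0, -0.355], [-0.002, -1.0, 0.005]]
force: [1.0, -0.2, 0.7]
opening: 30.2
```

```bash
python3 - <<'E'
from h import *
d=cam('wrist');o=r.get_obs();print(o['opening'],o['eef_pos'],todk(o['eef_pos']))
P=pts(d,np.ones((400,640),bool));q=todk(P)
s=(abs(q[:,1]-2)<1.5)&(q[:,0]>-90)&(q[:,0]<10)&(q[:,2]>60)&(q[:,2]<220);print([t.round().tolist() for t in q[s][::max(1,s.sum()//30)]])
R=np.array(o['orientation']);T=(P-o['eef_pos'])@R  # finger pts in tool frame
f=(abs(T[:,2])<60)&(abs(T[:,0])<40)&(T[:,1]>-60)&(T[:,1]<25);F=T[f];
for lo in range(-60,25,8):
    g=F[(F[:,1]>=lo)&(F[:,1]<lo+8)];
    if len(g): print(lo,len(g),'z',np.percentile(g[:,2],[1,50,99]).round(),'x',np.percentile(g[:,0],[1,50,99]).round())
save('e.png',d['img'][80:330,180:460],2)
E
```

```text
29.999256780105856 [485.42915845 143.23726488 147.50769871] [[-52.44805098   1.95538512 147.50769871]]
[[-86.0, 3.0, 72.0], [-66.0, 3.0, 72.0], [-34.0, 3.0, 72.0], [-76.0, 2.0, 73.0], [-58.0, 2.0, 72.0], [-31.0, 2.0, 72.0], [-12.0, 2.0, 72.0], [-82.0, 1.0, 72.0], [-63.0, 2.0, 74.0], [-36.0, 2.0, 73.0], [-18.0, 2.0, 72.0], [9.0, 2.0, 73.0], [-45.0, 1.0, 73.0], [-27.0, 1.0, 73.0], [-9.0, 1.0, 73.0], [9.0, 2.0, 81.0], [-86.0, 1.0, 92.0], [-90.0, 3.0, 100.0], [-2.0, 3.0, 98.0], [-51.0, 2.0, 98.0], [-88.0, 1.0, 100.0], [-1.0, 1.0, 99.0], [-67.0, 2.0, 183.0], [-37.0, 1.0, 189.0], [-67.0, 1.0, 198.0], [-37.0, 3.0, 205.0], [-67.0, 3.0, 210.0], [-67.0, 2.0, 210.0], [-69.0, 1.0, 210.0], [-69.0, 1.0, 211.0], [-69.0, 2.0, 217.0]]
-60 549 z [-27.  15.  28.] x [-12. -10.  10.]
-52 569 z [-28. -14.  29.] x [-12.  -7.  10.]
-44 498 z [-27.  16.  29.] x [-12.  -7.  10.]
-36 326 z [-27. -14.  28.] x [-12.  -8.  10.]
-28 45 z [-14.  16.  16.] x [-10.   4.  10.]
```

View pics/e.png

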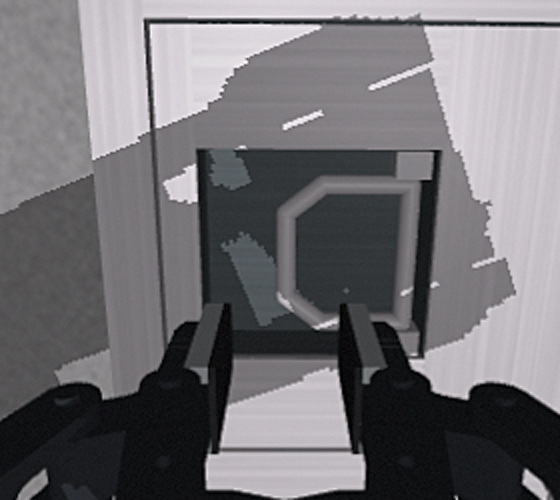

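```bash
python3 - <<'E'
from h import *
d=cam('wrist');T=np.array(d['T_tool_cam'])
for uv in[(288,233),(358,233),(288,240),(284,262)]:
    q=slope(d,[uv])[0];D=T[:3,:3]@np.r_[q,1];o=T[:3,3]
    print(uv,'plane x=-11:',(o+D*((-11-o[0])/D[0])).round(1),'depth:',(o+D*d['z_map'][uv[1],uv[0]]).round(1))
E
```

```text
(288, 233) plane x=-11: [-11.  -29.1 -18. ] depth: [-11.  -29.1 -18.1]
(358, 233) plane x=-11: [-11.  -29.1  19. ] depth: [-11.3 -29.8  18.9]
(288, 240) plane x=-11: [-11.  -37.6 -17. ] depth: [-10.3 -36.1 -17.2]
(284, 262) plane x=-11: [-11.  -59.1 -16.2] depth: [-11.2 -59.5 -16.2]
```

The wrist picture and its depth agree that the fingertips are about 28 mm short of the reported TCP, which is why the jaws closed above the bar. From here I treat the tips as at tool y ≈ -28.

drive_tool(
  motion=[
    [0.35, 2, 35, 2, 0],
    [0.35, 2, 65, 2, 0],
    [0.35, 2, 85, 2, 0],
    [0.35, 2, 95, 2, 0],
    [0.35, 2, 95, 2, 0],
    [0, 2, 95, 2, 0],
    [0, 2, 95, 2, 0],
    [0, 2, 95, 2, 0],
    [0, 2, 95, 2, 0],
  ],
  newtons=40,
)

```text
time_s: 4.9
eef_pos: [485.6, 140.6, 50.6]
orientation: [[-0.355, -0.001, 0.935], [-0.935, 0.0, -0.355], [0.0, -1.0, -0.001]]
force: [-0.5, -0.1, 5.8]
opening: 6.6
```

drive_tool(
  motion=[
    [0, 0, -10, 1, 0],
    [0, 0, -19.5, 4, 0],
    [0, 0, -28, 8.7, 0],
    [0, 0, -36, 15, 0],
    [0, 0, -42, 23, 0],
    [0, 0, -46.6, 32, 0],
    [0, 0, -49, 41, 0],
    [0, 0, -49.5, 46, 0],
    [0, 0, -49.5, 47, 0],
    [0, 0, -49.5, 47, 0],
  ],
)

```text
time_s: 5.73
eef_pos: [529.8, 123.6, 101.1]
orientation: [[-0.355, -0.0, 0.935], [-0.935, -0.0, -0.355], [0.0, -1.0, 0.0]]
force: [-3.1, -1.8, 14.6]
opening: 6.2
```

```bash
python3 - <<'E'
from h import *
d=cam('wrist');o=r.get_obs();print(o['opening'],o['force'],todk(o['eef_pos']))
save('f.png',np.hstack([d['img'][80:330,180:460],cam('scene')['img'][130:320,240:470].repeat(1,0)[:190].copy() if 0 else d['img'][80:330,460:461]]),1.5)
P=pts(d,np.ones((400,640),bool));q=todk(P)
for y0 in(22,28,70,-70):
    s=(abs(q[:,1]-y0)<1.5)&(q[:,0]>-100)&(q[:,0]<5)&(q[:,2]>85)&(q[:,2]<180);print(y0,[t.round().tolist() for t in q[s][::max(1,s.sum()//10)]])
E
```

```text
6.178591242436559 [-3.93819669 -1.04169035 14.89359641] [[ -3.96155985  -0.28251317 101.12466441]]
22 [[-87.0, 23.0, 85.0], [-90.0, 23.0, 100.0], [-88.0, 23.0, 102.0], [-88.0, 22.0, 101.0], [-87.0, 22.0, 100.0], [-95.0, 21.0, 102.0], [-4.0, 23.0, 143.0], [-4.0, 23.0, 145.0], [-6.0, 22.0, 144.0], [-7.0, 21.0, 144.0], [-3.0, 21.0, 147.0]]
28 [[-86.0, 29.0, 90.0], [-97.0, 29.0, 101.0], [-96.0, 29.0, 101.0], [-97.0, 28.0, 100.0], [-94.0, 28.0, 101.0], [-91.0, 27.0, 101.0], [-4.0, 29.0, 136.0], [-6.0, 28.0, 137.0], [0.0, 28.0, 135.0], [-1.0, 27.0, 138.0]]
70 [[-99.0, 71.0, 101.0], [-41.0, 71.0, 100.0], [-44.0, 71.0, 99.0], [-90.0, 70.0, 100.0], [-32.0, 70.0, 100.0], [-77.0, 70.0, 100.0], [-19.0, 70.0, 101.0], [-65.0, 69.0, 101.0], [-6.0, 70.0, 101.0], [-52.0, 69.0, 101.0]]
-70 [[-76.0, -69.0, 100.0], [-75.0, -69.0, 102.0], [-11.0, -69.0, 100.0], [4.0, -69.0, 100.0], [-69.0, -70.0, 101.0], [-5.0, -69.0, 101.0], [4.0, -69.0, 101.0], [-70.0, -71.0, 101.0], [-3.0, -71.0, 100.0], [-73.0, -71.0, 102.0], [-1.0, -71.0, 101.0]]
```

drive_tool(
  motion=[
    [0, 0, -6, 3.5, 0],
    [0, 0, -12, 7.5, 0],
    [0, 0, -17, 12, 0],
    [0, 0, -22, 16.6, 0],
    [0, 0, -26.5, 22, 0],
    [0, 0, -31, 27, 0],
    [0, 0, -34.5, 33, 0],
    [0, 0, -38, 39, 0],
    [0, 0, -41, 45, 0],
    [0, 0, -43.5, 51.5, 0],
    [0, 0, -46, 60, 0],
    [0, 0, -46, 60, 0],
  ],
)

```text
time_s: 6.78
eef_pos: [586.0, 101.8, 146.5]
orientation: [[-0.356, -0.002, 0.935], [-0.935, -0.001, -0.356], [0.001, -1.0, -0.002]]
force: [-5.2, -2.1, -2.6]
opening: 6.4
```

```bash
python3 - <<'E'
from h import *
d=cam('wrist');o=r.get_obs();print(o['opening'],o['force'],todk(o['eef_pos']))
P=pts(d,np.ones((400,640),bool));q=todk(P)
for y0 in(70,):
    s=(abs(q[:,1]-y0)<2)&(q[:,0]>-140)&(q[:,0]<80)&(q[:,2]>105)&(q[:,2]<300);print(y0,[t.round().tolist() for t in q[s][::max(1,s.sum()//15)]])
save('f.png',d['img'],1)
E
```

```text
6.546358921118272 [-4.13985218 -0.73013393 -2.6017121 ] [[ 56.33609647  -0.1894153  146.58240361]]
70 [[-29.0, 72.0, 210.0], [-23.0, 72.0, 205.0], [64.0, 72.0, 117.0], [5.0, 71.0, 176.0], [-27.0, 71.0, 210.0], [50.0, 71.0, 130.0], [-3.0, 70.0, 183.0], [-32.0, 70.0, 214.0], [38.0, 69.0, 141.0], [-10.0, 70.0, 191.0], [-37.0, 70.0, 218.0], [25.0, 69.0, 156.0], [-13.0, 69.0, 194.0], [-22.0, 69.0, 205.0], [-18.0, 68.0, 199.0], [-38.0, 68.0, 222.0]]
```

View pics/f.png

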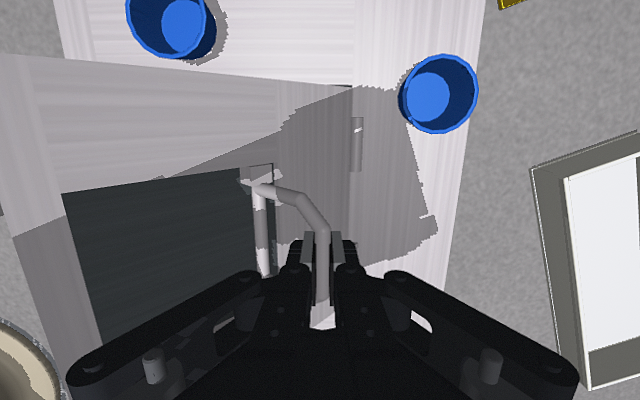

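Ring is upright and the hatch stands at about 0.80 rad: its strip runs from deck (64,117) to (-38,222). Now I release and go round to push the free edge.

drive_tool(
  motion=[
    [0.35, 0, 0, 0, 0],
    [0.35, 0, 0, 0, 0],
    [0.35, 0, -30, 0, 0],
    [0.35, 0, -70, 0, 0],
    [0.1, 0, -105, 0, 0],
    [0, 17, -105, -35, 0],
    [0, 34, -105, -70, 0],
    [0, 51, -105, -105, 0],
    [0, 68, -105, -141, 0],
    [0, 68, -70, -143, 0],
    [0, 68, -35, -143, 0],
    [0, 68, -30, -143, 0],
  ],
)

```text
time_s: 7.83
eef_pos: [426.1, 89.7, 173.9]
orientation: [[-0.355, -0.004, 0.935], [-0.935, 0.0, -0.355], [0.001, -1.0, -0.004]]
force: [-0.3, 0.8, -1.5]
opening: -0.2
```

```bash
python3 - <<'E'
from h import *
d=cam('wrist');o=r.get_obs();print(o['opening'],o['force'],todk(o['eef_pos']),o['eef_pos'])
P=pts(d,np.ones((400,640),bool));q=todk(P)
for y0 in(20,30,-20):
    s=(abs(q[:,1]-y0)<2)&(q[:,0]>-140)&(q[:,0]<90)&(q[:,2]>105)&(q[:,2]<300);print(y0,[t.round().tolist() for t in q[s][::max(1,s.sum()//8)]])
go(dk(-63,-68,176),-.371)
E
```

```text
0.133955958855742 [0.38721183 0.16816517 0.19781201] [[-87.30321491 -69.0748649  175.12291427]] [427.19351127  89.67619444 175.12291427]
20 [[-50.0, 22.0, 228.0], [-48.0, 19.0, 229.0], [-39.0, 20.0, 220.0], [-54.0, 20.0, 204.0], [48.0, 22.0, 183.0], [15.0, 21.0, 157.0], [50.0, 18.0, 185.0], [16.0, 20.0, 138.0], [66.0, 19.0, 114.0]]
30 [[-49.0, 32.0, 229.0], [-50.0, 29.0, 228.0], [-55.0, 31.0, 204.0], [-57.0, 30.0, 201.0], [32.0, 31.0, 169.0], [16.0, 31.0, 156.0], [26.0, 29.0, 166.0], [-6.0, 29.0, 147.0], [70.0, 29.0, 109.0]]
-20 [[67.0, -18.0, 112.0], [20.0, -20.0, 139.0], [41.0, -21.0, 139.0], [54.0, -18.0, 188.0], [-56.0, -19.0, 203.0], [-50.0, -19.0, 208.0], [-47.0, -20.0, 210.0], [-48.0, -19.0, 229.0], [-47.0, -22.0, 229.0]]
shift [-0.9 -1.  24.3] spin 0.008
```

drive_tool(
  motion=[
    [0, 0, 0, 18, 0],
    [0, 0, -3, 26, 0],
    [0, 0, -12, 37, 0],
    [0, 0, -22, 51, 0],
    [0, 0, -31, 66, 0],
    [0, 0, -39, 82, 0],
    [0, 0, -44, 99, 0],
    [0, 0, -48, 116, 0],
    [0, 0, -50, 134, 0],
    [0, 0, -51, 146, 0],
    [0, 0, -51, 150, 0],
    [0, 0, -51, 151, 0],
  ],
)

```text
time_s: 8.88
eef_pos: [566.2, 37.4, 230.1]
orientation: [[-0.354, -0.008, 0.935], [-0.935, 0.002, -0.354], [0.001, -1.0, -0.008]]
force: [-28.2, 6.6, 13.9]
opening: 0.3
```

```bash
python3 - <<'E'
from h import *
d=cam('wrist');o=r.get_obs();print(o['opening'],o['force'],todk(o['eef_pos']),o['eef_pos'])
for n in('wrist','top','scene'):
    d=cam(n);P=pts(d,np.ones((400,640),bool));q=todk(P)
    s=(abs(q[:,1])<88)&(abs(q[:,1])>50)&(q[:,0]>20)&(q[:,0]<110)&(q[:,2]>240)&(q[:,2]<285);print(n,s.sum(),np.percentile(q[s],[5,50,95],0).round() if s.any() else 0)
    s=(abs(q[:,1]+150)<13)&(q[:,0]>60)&(q[:,0]<160)&(q[:,2]>105)&(q[:,2]<200);print('lug',s.sum(),np.percentile(q[s],[5,50,95],0).round() if s.any() else 0)
save('g.png',d['img'][130:300,220:500],2.5)
E
```

```text
-0.08290471972226161 [-23.42918878   5.48873613  10.47821497] [[ 61.14024531 -67.37744882 230.1597866 ]] [566.15305396  37.44031024 230.1597866 ]
wrist 1744 [[ 50. -61. 257.]
 [ 65. -57. 274.]
 [ 78. -52. 283.]]
lug 704 [[ 103. -161.  113.]
 [ 121. -151.  134.]
 [ 139. -137.  136.]]
top 24 [[ 75.  53. 246.]
 [ 77.  70. 276.]
 [ 79.  86. 283.]]
lug 129 [[  72. -161.  109.]
 [ 103. -150.  134.]
 [ 143. -138.  140.]]
scene 294 [[ 57. -82. 243.]
 [ 77. -52. 266.]
 [ 79.  85. 281.]]
lug 199 [[  70. -161.  108.]
 [ 103. -148.  132.]
 [ 139. -137.  136.]]
```

Hatch is at its stop: about 25 N back on the fingers, and the lug's top lies at z≈134. Now the pin.

drive_tool(
  motion=[
    [0, 0, 0, -35, 0],
    [0, 20, 0, -50, 0],
    [0.3, 60, 0, -40, 0],
    [0.5, 100, 0, -30, 0],
    [0.5, 140, 0, -15, 0],
    [0.5, 180, 0, 0, 0],
    [0.5, 220, 0, 15, 0],
    [0.5, 260, 0, 36, 0],
    [0.5, 300, 0, 36, 0],
    [0.5, 340, 0, 36, 0],
    [0.5, 375, 0, 36, 0],
    [0.5, 375, 0, 36, 0],
  ],
)

```text
time_s: 10.08
eef_pos: [468.0, -333.8, 229.0]
orientation: [[-0.361, 0.001, 0.933], [-0.933, -0.004, -0.361], [0.003, -1.0, 0.002]]
force: [-0.6, -0.2, 0.9]
opening: 42.9
```

```bash
python3 - <<'E'
from h import *
o=r.get_obs();print(o['eef_pos'],o['orientation'],o['force'])
d=cam('wrist')
for q in('pin','stand','bail_bar'):
    for x in r.silhouettes(q,'wrist')[:3]:
        P=pts(d,x['pixels']);print(q,round(x['score'],2),np.round(x['at']),np.median(P,0).round() if len(P) else 0)
P=pts(d,np.ones((400,640),bool))
near=(np.hypot(P[:,0]-455,P[:,1]+358)<90)
t=P[near&(abs(P[:,2]-78)<2.5)];(c,wh,an)=cv2.minAreaRect(t[:,:2].astype(np.float32));print('stand top',c,wh,an,np.median(t[:,2]))
t=P[near&(P[:,2]>120)&(P[:,2]<128)];
if len(t): print('tab top',len(t),t.mean(0),cv2.minAreaRect(t[:,:2].astype(np.float32)))
save('g.png',d['img'],1)
E
```

```text
[ 468.0189908  -333.84705848  228.95554029] [[-3.60854646e-01  9.17949183e-04  9.32621618e-01]
 [-9.32617452e-01 -3.50195849e-03 -3.60849587e-01]
 [ 2.93476061e-03 -9.99993447e-01  2.11979342e-03]] [-0.58938387 -0.24377536  0.85030274]
pin 0.87 [348. 280.] [ 443. -495.   37.]
pin 0.85 [316. 216.] [ 450. -364.  105.]
pin 0.64 [208. 193.] [ 321. -312.   32.]
stand 0.37 [318. 221.] [ 450. -364.  105.]
bail_bar 0.81 [204. 174.] [ 318. -284.   53.]
bail_bar 0.71 [294. 216.] [ 433. -387.  103.]
bail_bar 0.53 [353. 283.] [ 455. -496.   44.]
stand top (454.63360595703125, -364.8924865722656) (60.44961166381836, 60.429046630859375) 10.075594902038574 78.6936674255561
tab top 318 [ 455.08849597 -363.75649172  124.30027774] ((454.9215393066406, -364.5256042480469), (16.232316970825195, 21.83873748779297), 35.52901840209961)
```

View pics/g.png

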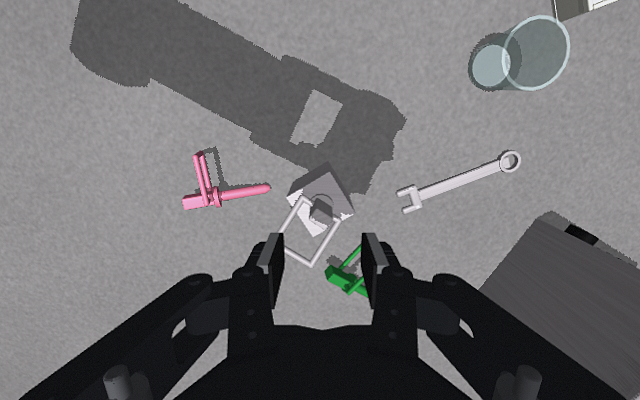

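The steel pin stands at image (320,210), with its tab at (455,-364.4) and x-axis azimuth 0.62. Its bail lies towards the robot and right (bar ≈310,262). Pink (230,195) and green (345,275) are lying decoys.

```bash
python3 - <<'E'
from h import *
go([455,-364.4,150],.62)
d=cam('wrist');P=pts(d,np.ones((400,640),bool));c,s=np.cos(.62),np.sin(.62);q=P[:,:2]-[455,-364.4]
L=np.c_[q@[c,s],q@[-s,c],P[:,2]]
for a,b in((-70,-50),(-50,-40),(-40,-30),(-30,-20)):
    t=L[(L[:,0]>a)&(L[:,0]<b)&(abs(L[:,1])<35)&(L[:,2]>82)&(L[:,2]<170)]
    if len(t): print(a,b,len(t),t.min(0).round(),np.median(t,0).round(),t.max(0).round())
E
```

```text
shift [40.5 78.8 -1.2] spin -0.982
-70 -50 228 [-61. -28. 107.] [-56. -10. 112.] [-50.  13. 114.]
-50 -40 57 [-50. -28. 104.] [-45. -24. 108.] [-40.  23. 110.]
-40 -30 103 [-40. -28. 101.] [-35. -21. 105.] [-30.  29. 108.]
-30 -20 113 [-30. -28.  98.] [-25.  22. 102.] [-20.  29. 105.]
```

drive_tool(
  motion=[
    [0.5, 40, 40, -1, -0.125],
    [0.5, 40, 79, -1, -0.25],
    [0.5, 40, 79, -1, -0.98],
    [0.5, 40, 79, -1, -0.98],
    [0.5, 40, 79, -1, -0.98],
    [0.5, 40, 79, -1, -0.98],
    [0.5, 40, 79, -1, -0.98],
    [0.5, 40, 79, -1, -0.98],
    [0.5, 40, 79, -1, -0.98],
    [0.5, 40, 79, -1, -0.98],
    [0.5, 40, 79, -1, -0.98],
    [0.5, 40, 79, -1, -0.98],
  ],
)

```text
time_s: 11.33
eef_pos: [454.8, -363.9, 148.8]
orientation: [[0.577, 0.0, 0.816], [-0.816, -0.0, 0.577], [0.0, -1.0, 0.0]]
force: [1.4, -0.1, -1.1]
opening: 42.7
```

```bash
python3 - <<'E'
from h import *
d=cam('wrist');P=pts(d,np.ones((400,640),bool))
near=(np.hypot(P[:,0]-455,P[:,1]+364)<25)
t=P[near&(P[:,2]>120)&(P[:,2]<128)]
if len(t): print('tab top',len(t),t.mean(0),cv2.minAreaRect(t[:,:2].astype(np.float32)))
go([455,-364.4,60],.62)
E
```

```text
tab top 643 [ 454.06193573 -363.52629208  124.20311767] ((454.4900207519531, -364.3044738769531), (15.50753116607666, 22.022567749023438), 35.662986755371094)
shift [ 0.5 88.7 -0. ] spin -0.004
```

drive_tool(
  motion=[
    [0.5, 0.3, 30, -0.3, 0],
    [0.5, 0.3, 60, -0.3, 0],
    [0.5, 0.3, 80, -0.3, 0],
    [0.5, 0.3, 89, -0.3, 0],
    [0.5, 0.3, 89, -0.3, 0],
    [0, 0.3, 89, -0.3, 0],
    [0, 0.3, 89, -0.3, 0],
    [0, 0.3, 89, -0.3, 0],
    [0, 0.3, 89, -0.3, 0],
    [0, 0.3, 89, -0.3, 0],
  ],
  newtons=80,
)

```text
time_s: 12.22
eef_pos: [455.8, -366.0, 62.9]
orientation: [[0.578, 0.004, 0.816], [-0.816, -0.005, 0.578], [0.006, -1.0, 0.001]]
force: [0.7, 0.8, 8.8]
opening: 15.3
```

drive_tool(
  motion=[
    [0, 0, -20, 0, 0],
    [0, 0, -50, 0, 0],
    [0, 0, -85, 0, 0],
    [0, 0, -120, 0, 0],
    [0, 0, -155, 0, 0],
    [0, 0, -160, 0, 0],
    [0, 0, -160, 0, 0],
  ],
)

```text
time_s: 12.8
eef_pos: [455.1, -365.3, 223.2]
orientation: [[0.579, 0.004, 0.816], [-0.816, -0.005, 0.579], [0.007, -1.0, 0.001]]
force: [-0.2, 0.3, -2.7]
opening: 15.2
```

```bash
python3 - <<'E'
from h import *
o=r.get_obs();print(o['eef_pos'],o['opening'],o['force'],np.round(o['joint_positions'],2))
go(dk(115,-195,222),-.371)
E
```

```text
[ 455.09316578 -365.27013969  223.15519721] 15.174746126008088 [-0.20033017  0.25651695 -2.7461329 ] [-0.88  0.43  1.18  0.    1.53 -1.5 ]
shift [-149.     0.3  246.7] spin 0.988
```

drive_tool(
  motion=[
    [0, -17, 0, 28, 0.11],
    [0, -34, 0, 56, 0.22],
    [0, -51, 0, 84, 0.33],
    [0, -68, 0, 112, 0.44],
    [0, -85, 0, 140, 0.55],
    [0, -102, 0, 168, 0.66],
    [0, -119, 0, 196, 0.77],
    [0, -136, 0, 224, 0.88],
    [0, -149, 0, 247, 0.988],
    [0, -149, 0, 247, 0.988],
    [0, -149, 0, 247, 0.988],
    [0, -149, 0, 247, 0.988],
  ],
)

```text
time_s: 13.8
eef_pos: [569.2, -100.4, 218.6]
orientation: [[-0.361, -0.002, 0.932], [-0.932, 0.0, -0.361], [0.0, -1.0, -0.002]]
force: [0.0, -0.4, -1.9]
opening: 15.2
```

```bash
python3 - <<'E'
from h import *
d=cam('wrist');o=r.get_obs();print(o['eef_pos'],todk(o['eef_pos']),o['opening'])
P=pts(d,np.ones((400,640),bool));q=todk(P)
t=q[(abs(q[:,2]-134)<3)&(q[:,0]>85)&(q[:,0]<150)&(q[:,1]>-175)&(q[:,1]<-125)];print('lug',len(t),cv2.minAreaRect(t[:,:2].astype(np.float32)),np.percentile(t,[2,98],0))
im=d['img'].copy();p=proj(d,dk(115,-150,134))[0];print(p)
t=np.array([dk(115+9*np.cos(a),-150+9*np.sin(a),134) for a in np.linspace(0,6.28,24)])
for uv in proj(d,t): im[int(uv[1].round()),int(uv[0].round())]=(255,0,0)
x0,y0=int(p[0])-100,int(p[1])-80;save('h.png',im[max(y0,0):y0+200,max(x0,0):x0+200],3);print(x0,y0)
E
```

```text
[ 569.20061242 -100.85368781  218.8847053 ] [[ 114.11861802 -195.15776629  218.8847053 ]] 15.058346880126354
lug 1721 ((113.67811584472656, -150.65042114257812), (57.377220153808594, 27.65019989013672), 0.15942329168319702) [[  85.91933365 -164.11052846  132.99477783]
 [ 141.37797453 -136.91160795  135.89780773]]
[323.64844847 145.0693059 ]
223 65
```

View pics/h.png

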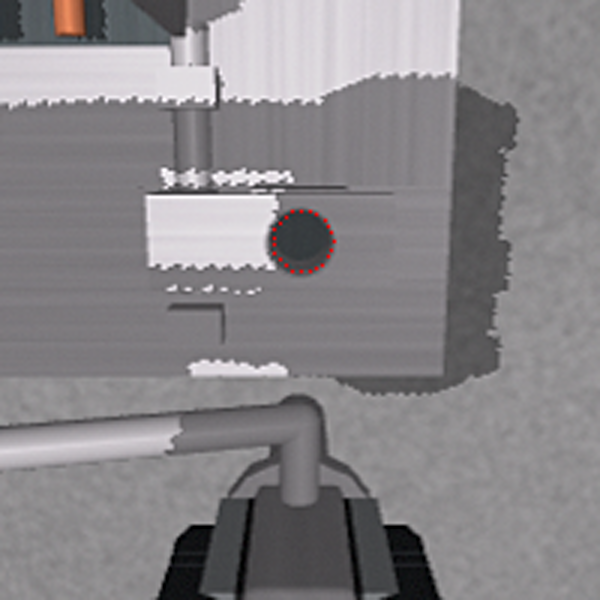

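```bash
python3 - <<'E'
from h import *
d=cam('wrist');T=np.array(d['T_tool_cam']);o=r.get_obs()
P=pts(d,np.ones((400,640),bool));R=np.array(o['orientation']);t=(P-o['eef_pos'])@R
g=t[(abs(t[:,2])<20)&(t[:,1]<20)&(t[:,1]>-90)&(abs(t[:,0])<40)]
for lo in range(-90,20,6):
    s=g[(g[:,1]>=lo)&(g[:,1]<lo+6)]
    if len(s): 
        m=s[abs(s[:,2])<6]; print(lo,len(s),'z',np.percentile(s[:,2],[1,99]).round(1),'x',np.percentile(s[:,0],[1,50,99]).round(1),'mid x',np.median(m[:,0]).round(1) if len(m) else '')
print(proj({**d,'extrinsics':T},[[-15,-3,-15],[-15,-3,15],[0,-3,0]]))
E
```

```text
-90 412 z [-19.7  19.6] x [-18.  -17.   -3.4] mid x 
-84 267 z [-19.7  19.7] x [-12.9 -12.2  -6.5] mid x 
-78 596 z [-19.7  19.6] x [-13.  -12.1   7.2] mid x 
-72 737 z [-19.7  19.6] x [-14.1 -12.1   9.4] mid x 
-66 1855 z [-18.6  18.4] x [-13.7  -4.7   7.8] mid x -3.4
-60 773 z [-13.4  13.6] x [-13.3 -11.1  10. ] mid x -12.7
-54 479 z [-19.5  19.6] x [-13.3 -11.4  -6.7] mid x -12.8
-48 465 z [-19.6  19.5] x [-13.3 -11.3  -6.5] mid x -12.8
-42 636 z [-19.9  19.5] x [-30.3 -12.7  -6.5] mid x -12.8
-36 1058 z [-19.3  18.9] x [-30.5 -20.3  -6.8] mid x -21.6
-30 187 z [-18.3  18.6] x [-30.2 -11.4  -6.7] mid x -13.0
-24 238 z [-12.3  12.2] x [-16.1 -12.8  -9.4] mid x -14.6
-18 52 z [-13.1  13.5] x [-16.1 -13.8  -8.4] mid x -15.5
6 4 z [-5.6  5.8] x [-6.6 -6.2 -5.6] mid x -6.2
12 10 z [-6.4  6.6] x [-6.5 -5.7 -3.9] mid x -6.0
18 5 z [-6.1  6.8] x [-6.4 -5.3 -3.3] mid x -6.5
[[297.75326006 209.51388044]
 [346.51339236 209.54827856]
 [322.12128152 232.00302737]]
```

```bash
python3 - <<'E'
from h import *
o=r.get_obs();R=np.array(o['orientation'])
for k in range(2):
    d=cam('wrist');P=pts(d,np.ones((400,640),bool));t=(P-o['eef_pos'])@R
    for a,b in((-65,-40),(-15,10),(10,20),(20,30),(30,40),(40,52)):
        s=t[(t[:,1]>a)&(t[:,1]<b)&(abs(t[:,2])<(8 if a>-20 else 5))&(abs(t[:,0])<16)]
        if len(s): print(a,b,len(s),'x',np.percentile(s[:,0],[5,50,95]).round(1),'z',np.percentile(s[:,2],[3,97]).round(1))
E
```

```text
-65 -40 1460 x [-12.9  -7.9   6.3] z [-4.7  4.7]
10 20 19 x [-6.5 -5.6 -3. ] z [-6.4  6.9]
20 30 11 x [-6.4 -5.2 -2.2] z [-2.9  7.2]
30 40 9 x [-7.  -5.7 -3.8] z [4.6 6.8]
40 52 33 x [-9.  -8.2 -5.6] z [-4.1  6.2]
-65 -40 1479 x [-12.8  -7.9   6.5] z [-4.7  4.7]
-15 10 1 x [-6.5 -6.5 -6.5] z [5.4 5.4]
10 20 18 x [-6.3 -5.5 -3.6] z [-6.2  7. ]
20 30 10 x [-6.  -5.2 -2.6] z [-3.2  7.2]
30 40 10 x [-7.5 -5.6 -3.9] z [4.  6.8]
40 52 34 x [-9.  -8.1 -4.7] z [-4.  7.]
```

```bash
python3 - <<'E'
from h import *
go(dk(115,-151.3,200),-.371)
E
```

```text
shift [-44.   19.4   0.6] spin -0.001
```

drive_tool(
  motion=[
    [0, -15, 0, 0.5, 0],
    [0, -30, 0, 0.5, 0],
    [0, -40, 0, 0.5, 0],
    [0, -44, 4, 0.5, 0],
    [0, -44, 12, 0.5, 0],
    [0, -44, 20, 0.5, 0],
    [0, -44, 25, 0.5, 0],
    [0, -44, 28, 0.5, 0],
    [0, -44, 28, 0.5, 0],
  ],
)

```text
time_s: 14.75
eef_pos: [585.7, -59.8, 190.6]
orientation: [[-0.363, -0.002, 0.932], [-0.932, 0.0, -0.363], [0.0, -1.0, -0.002]]
force: [-1.1, 0.6, -2.9]
opening: 15.0
```

```bash
python3 - <<'E'
from h import *
o=r.get_obs();print(todk(o['eef_pos']),o['force'],o['wrist_torque'])
E
```

```text
[[ 114.60742874 -150.86604215  190.61617732]] [-1.10636454  0.60931777 -2.86674424] [-0.01113349  0.0287017   0.03372129]
```

drive_tool(
  motion=[
    [0, 0, 4, 0, 0],
    [0, 0, 8, 0, 0],
    [0, 0, 12, 0, 0],
    [0, 0, 12, 0, 0],
  ],
)

```text
time_s: 15.08
eef_pos: [585.8, -59.3, 178.7]
orientation: [[-0.363, -0.001, 0.932], [-0.932, 0.0, -0.363], [0.0, -1.0, -0.001]]
force: [0.3, 0.4, -2.0]
opening: 15.2
```

Tip is now in the lug's hole (no contact force). Continuing through the bush.

drive_tool(
  motion=[
    [0, 0, 5, 0, 0],
    [0, 0, 10, 0, 0],
    [0, 0, 15, 0, 0],
    [0, 0, 20, 0, 0],
    [0, 0, 25, 0, 0],
    [0, 0, 30, 0, 0],
    [0, 0, 30, 0, 0],
  ],
)

```text
time_s: 15.67
eef_pos: [585.7, -59.3, 148.4]
orientation: [[-0.363, -0.002, 0.932], [-0.932, 0.001, -0.363], [0.0, -1.0, -0.002]]
force: [0.4, 0.0, -2.7]
opening: 14.9
```

drive_tool(
  motion=[
    [0, 0, 6, 0, 0],
    [0, 0, 12, 0, 0],
    [0, 0, 18, 0, 0],
    [0, 0, 23, 0, 0],
    [0, 0, 27, 0, 0],
    [0, 0, 30, 0, 0],
    [0, 0, 31, 0, 0],
    [0, 0, 31, 0, 0],
  ],
)

```text
time_s: 16.33
eef_pos: [586.2, -59.4, 118.9]
orientation: [[-0.363, 0.0, 0.932], [-0.932, -0.0, -0.363], [0.0, -1.0, 0.0]]
force: [-0.7, 0.9, -0.8]
opening: 15.0
```

```bash
python3 - <<'E'
from h import *
o=r.get_obs();print(todk(o['eef_pos']),o['force'],o['wrist_torque'])
E
```

```text
[[ 114.95153652 -150.37164292  118.88294834]] [-0.72399406  0.93620137 -0.75604112] [ 0.01508659  0.15119267 -0.01981412]
```

drive_tool(
  motion=[
    [0, 0, 2, 0, 0],
    [0, 0, 3, 0, 0],
    [0.45, 0, 3, 0, 0],
    [0.45, 0, 3, 0, 0],
    [0.45, 0, 3, 0, 0],
    [0.45, 0, -20, 0, 0],
    [0.45, 0, -50, 0, 0],
    [0.45, 0, -85, 0, 0],
    [0.45, 25, -90, 0, 0],
    [0.45, 50, -90, 0, 0],
    [0.45, 50, -90, 0, 0],
  ],
)

```text
time_s: 17.25
eef_pos: [567.2, -109.0, 209.0]
orientation: [[-0.365, 0.0, 0.931], [-0.931, -0.001, -0.365], [0.001, -1.0, 0.001]]
force: [-0.8, -0.2, -0.4]
opening: 38.0
```

```bash
python3 - <<'E'
from h import *
d=cam('wrist');o=r.get_obs();print(o['eef_pos'],todk(o['eef_pos']),o['force'])
P=pts(d,np.ones((400,640),bool));q=todk(P);q[:,:2]-=[115,-150]
t=q[(np.hypot(q[:,0],q[:,1])<16)&(q[:,2]>170)&(q[:,2]<190)];print('tab top',len(t),t.mean(0),cv2.minAreaRect(t[:,:2].astype(np.float32)))
t=q[(np.hypot(q[:,0],q[:,1])<17)&(q[:,2]>128)&(q[:,2]<160)];print('shoulder',np.percentile(t[:,2],[5,50,95]))
for a,b in((-70,-50),(-50,-40),(-40,-30),(-30,-20)):
    t=q[(q[:,0]>a)&(q[:,0]<b)&(abs(q[:,1])<35)&(q[:,2]>140)&(q[:,2]<220)]
    if len(t): print(a,b,len(t),t.min(0).round(),np.median(t,0).round(),t.max(0).round())
save('i.png',d['img'],1)
E
```

```text
[ 567.53373501 -107.39126796  208.57317825] [[ 114.93533003 -201.85488628  208.57317825]] [ 0.65411733  1.0728881  -0.09148837]
tab top 728 [  0.25651952   1.78086086 180.38112785] ((0.17810487747192383, 1.5820035934448242), (15.377358436584473, 21.090620040893555), 0.16954153776168823)
shoulder [133.87651543 140.35422788 151.88622393]
-70 -50 867 [-61. -27. 163.] [-56.   4. 167.] [-50.  30. 170.]
-50 -40 273 [-50. -27. 159.] [-45.  24. 164.] [-40.  30. 168.]
-40 -30 267 [-40. -27. 158.] [-35.  24. 161.] [-30.  30. 165.]
-30 -20 248 [-30. -27. 155.] [-25.  24. 159.] [-20.  30. 162.]
```

View pics/i.png

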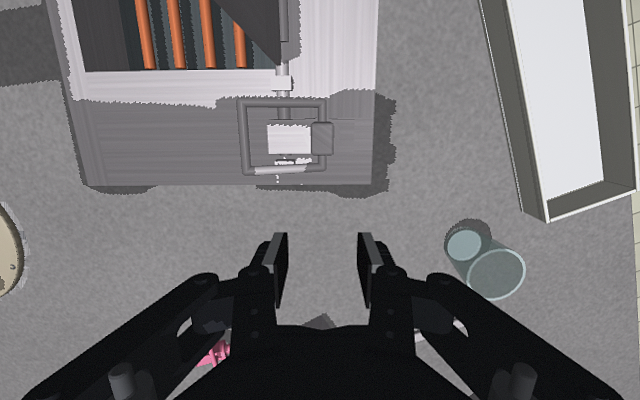

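Pin is home: tab top is at z 180.4 against 180 expected, and it is aligned with the lug. The bail bar (image ≈245,135) is at 60 mm radius, angle ≈0.31. Next I grip the bar.

```bash
python3 - <<'E'
from h import *
go(dk(58,-149.5,130),-.371)
a0=.306
for a in np.r_[np.arange(.3,3.51,.2),3.5]: print(round(a,2),'dz',round(-60*np.cos(a)+60*np.cos(a0),1),'dy',round(-60*(np.sin(a)-np.sin(a0)),1),end='; ')
E
```

```text
shift [-52.2  78.6 -57.1] spin -0.002
0.3 dz -0.1 dy 0.3; 0.5 dz 4.6 dy -10.7; 0.7 dz 11.3 dy -20.6; 0.9 dz 19.9 dy -28.9; 1.1 dz 30.0 dy -35.4; 1.3 dz 41.2 dy -39.7; 1.5 dz 53.0 dy -41.8; 1.7 dz 64.9 dy -41.4; 1.9 dz 76.6 dy -38.7; 2.1 dz 87.5 dy -33.7; 2.3 dz 97.2 dy -26.7; 2.5 dz 105.3 dy -17.8; 2.7 dz 111.5 dy -7.6; 2.9 dz 115.5 dy 3.7; 3.1 dz 117.2 dy 15.6; 3.3 dz 116.5 dy 27.5; 3.5 dz 113.4 dy 39.1; 3.5 dz 113.4 dy 39.1;
```

drive_tool(
  motion=[
    [0.35, -20, 10, -25, 0],
    [0.35, -40, 20, -45, 0],
    [0.35, -52, 36, -57, 0],
    [0.35, -52, 55, -57, 0],
    [0.35, -52, 70, -57, 0],
    [0.35, -52, 78, -57, 0],
    [0.35, -52, 78, -57, 0],
    [0, -52, 78, -57, 0],
    [0, -52, 78, -57, 0],
    [0, -52, 78, -57, 0],
    [0, -52, 78, -57, 0],
  ],
  newtons=25,
)

```text
time_s: 18.22
eef_pos: [534.1, -37.0, 131.3]
orientation: [[-0.363, 0.001, 0.932], [-0.932, -0.0, -0.363], [-0.0, -1.0, 0.001]]
force: [0.2, -0.4, -0.6]
opening: 5.8
```

Bar gripped (5.8 mm). Swing it up and over.

drive_tool(
  motion=[
    [0, 0, -10.7, 4.6, 0],
    [0, 0, -20.6, 11.3, 0],
    [0, 0, -28.9, 19.9, 0],
    [0, 0, -35.4, 30, 0],
    [0, 0, -39.7, 41.2, 0],
    [0, 0, -41.8, 53, 0],
    [0, 0, -41.4, 64.9, 0],
    [0, 0, -38.7, 76.6, 0],
    [0, 0, -33.7, 87.5, 0],
    [0, 0, -26.7, 97.2, 0],
    [0, 0, -17.8, 105.3, 0],
    [0, 0, -7.6, 111.5, 0],
  ],
)

```text
time_s: 19.22
eef_pos: [638.5, -77.9, 137.4]
orientation: [[-0.363, 0.001, 0.932], [-0.932, -0.0, -0.363], [0.0, -1.0, 0.001]]
force: [-0.4, -1.8, 2.0]
opening: 5.6
```

drive_tool(
  motion=[
    [0, 0, 6, 2.5, 0],
    [0, 0, 11.3, 4, 0],
    [0, 0, 17.5, 5, 0],
    [0, 0, 23.2, 5.7, 0],
    [0, 0, 29.5, 5.5, 0],
    [0, 0, 35, 5, 0],
    [0, 0, 41, 3.7, 0],
    [0, 0, 46.5, 1.9, 0],
    [0, 0, 46.5, 1.9, 0],
    [0.2, 0, 46.5, 1.9, 0],
    [0.2, 0, 46.5, 1.9, 0],
  ],
)

```text
time_s: 20.13
eef_pos: [639.4, -77.8, 91.7]
orientation: [[-0.363, -0.0, 0.932], [-0.932, 0.0, -0.363], [-0.0, -1.0, -0.0]]
force: [0.7, -0.5, -0.1]
opening: 17.2
```

```bash
python3 - <<'E'
from h import *
o=r.get_obs();print(todk(o['eef_pos']),o['force'],o['opening'])
E
```

```text
[[ 171.13668438 -148.22234761   91.74108524]] [ 0.71411447 -0.46509749 -0.12256095] 17.24795336852286
```

drive_tool(
  motion=[
    [0.2, 0, -15, 0, 0],
    [0.2, 0, -35, 0, 0],
    [0, 0, -45, 0, 0],
    [0, 0, -45, 0, 0],
    [0, 0, -45, 0, 0],
    [0, 0, -30, -2, 0],
    [0, 0, -20, -2, 0],
    [0, 0, -10, -2, 0],
    [0, 0, -4, -2, 0],
    [0, 0, 2, -2, 0],
    [0, 0, 4, -2, 0],
    [0, 0, 4, -2, 0],
  ],
)

```text
time_s: 21.13
eef_pos: [643.9, -79.6, 94.3]
orientation: [[-0.363, 0.02, 0.932], [-0.932, -0.007, -0.363], [-0.001, -1.0, 0.021]]
force: [16.1, -5.7, 24.5]
opening: -0.5
```

drive_tool(
  motion=[
    [0, 0, -10, 0, 0],
    [0, 0, -45, 0, 0],
    [0, 10, -85, 0, 0],
    [0, 40, -115, -10, 0],
    [0, 70, -120, -20, 0],
    [0, 90, -120, -30, 0],
    [0, 90, -120, -30, 0],
  ],
)

```text
time_s: 21.72
eef_pos: [574.9, -152.9, 207.7]
orientation: [[-0.366, -0.001, 0.931], [-0.931, -0.001, -0.366], [0.001, -1.0, -0.0]]
force: [-0.6, -0.7, -0.3]
opening: 0.1
```

```bash
python3 - <<'E'
from h import *
d=cam('wrist');o=r.get_obs();print(o['time_s'],o['eef_pos'],todk(o['eef_pos']),o['force'])
P=pts(d,np.ones((400,640),bool));q=todk(P);q[:,:2]-=[115,-150]
t=q[(np.hypot(q[:,0],q[:,1])<16)&(q[:,2]>170)&(q[:,2]<195)];print('tab top',len(t),t.mean(0),cv2.minAreaRect(t[:,:2].astype(np.float32)))
for a,b in((10,20),(20,30),(30,40),(40,50),(50,70)):
    t=q[(q[:,0]>a)&(q[:,0]<b)&(abs(q[:,1])<35)&(abs(q[:,1])>(16 if b<50 else 0))&(q[:,2]>108)&(q[:,2]<220)]
    if len(t): print(a,b,len(t),t.min(0).round(),np.median(t,0).round(),t.max(0).round())
for n in('top','scene'):
    e=cam(n);Q=todk(pts(e,np.ones((400,640),bool)))
    s=Q[(abs(Q[:,1])<86)&(abs(Q[:,1])>52)&(Q[:,0]>20)&(Q[:,0]<110)&(Q[:,2]>150)&(Q[:,2]<290)];print(n,'hatch',len(s),np.percentile(s,[5,50,95],0).round().tolist())
    if n=='scene': m=e['img'][140:300,230:470]
w=cv2.resize(d['img'][40:240,190:430],(480,400));m=cv2.resize(m,(600,400))[:,130:450]
save('j.png',np.hstack([w,m]))
E
```

```text
21.7667 [ 575.92098519 -151.54973156  207.30149682] [[ 138.76149991 -239.96826322  207.30149682]] [0.81626816 0.85769823 0.71570852]
tab top 910 [-2.69208184e+00  1.53365011e-01  1.79948738e+02] ((-3.204814910888672, 0.13106155395507812), (16.21621322631836, 21.40781593322754), 0.48781341314315796)
10 20 253 [ 10. -28. 137.] [ 15.  22. 143.] [ 20.  29. 147.]
20 30 248 [ 20. -28. 133.] [ 25.  22. 138.] [ 30.  29. 142.]
30 40 224 [ 30. -28. 129.] [ 35.  22. 133.] [ 40.  29. 137.]
40 50 407 [ 40. -27. 122.] [ 48.   7. 126.] [ 50.  29. 132.]
50 70 308 [ 50. -27. 122.] [ 52.  -1. 125.] [ 54.  29. 128.]
top hatch 84 [[75.0, -84.0, 166.0], [77.0, -54.0, 249.0], [80.0, 83.0, 284.0]]
scene hatch 631 [[75.0, -83.0, 159.0], [77.0, 56.0, 221.0], [79.0, 83.0, 278.0]]
```

View pics/j.png

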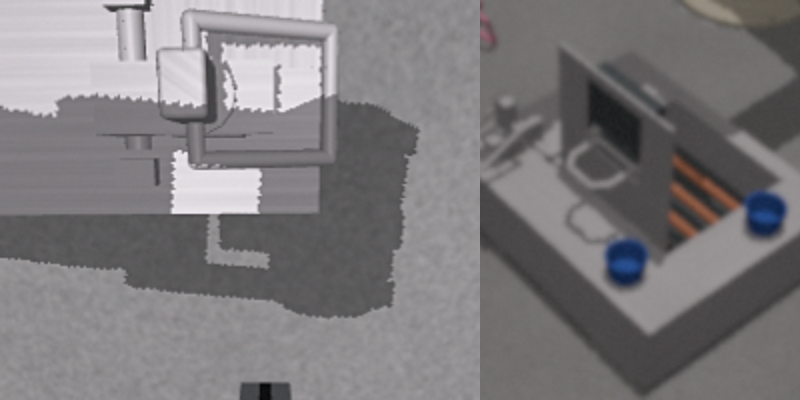

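```bash
python3 - <<'E'
from h import *
d=cam('wrist');P=pts(d,np.ones((400,640),bool));q=todk(P);q[:,:2]-=[115,-150]
t=q[(np.hypot(q[:,0]+3,q[:,1])<12)&(q[:,2]>176)&(q[:,2]<190)];A=np.c_[t[:,:2],np.ones(len(t))];print('tab plane',np.linalg.lstsq(A,t[:,2],rcond=None)[0])
t=q[(np.hypot(q[:,0]+2,q[:,1])<15)&(q[:,2]>136)&(q[:,2]<144)&(abs(q[:,1])>12)];print(len(t),t.mean(0) if len(t) else '')
A=np.c_[t[:,:2],np.ones(len(t))];print('shoulder plane',np.linalg.lstsq(A,t[:,2],rcond=None)[0])
t=q[(q[:,0]>10)&(q[:,0]<27)&(abs(q[:,1])<12)&(q[:,2]>125)&(q[:,2]<145)];print('lug',np.median(t,0))
print(r.get_obs()['time_s'])
E
```

```text
tab plane [-2.57321704e-02  7.87599795e-03  1.80158089e+02]
29 [  0.22516887  -4.71867875 140.08965239]
shoulder plane [-4.35368743e-02  3.42193275e-03  1.40115603e+02]
lug [ 18.38493214   0.29846368 134.52374469]
21.9167
```

```bash
python3 -c "
from cell import r
print(r.job_done())"
```

```text
the job is handed in; nothing more can be done
None
```

The hatch is open and locked, and I handed the job in at about 22 s of robot time. I flipped the ring up with the hatch shut, lifted the hatch by it to about 0.8 rad, then pushed its edge over to the stop. The steel pin went from its stand through the lug and bush with no side force, and I swung its bail over the nose and pressed it to its stop.

**Last checks**
- **Hatch:** upright in both fixed cameras, at deck x ≈ 77 over its whole height. The lug top lies at z ≈ 134.5 against 134 expected.
- **Pin:** shoulder top at z ≈ 140.1 and tab top at about 180, as they should be for a pin fully home.
- **Bail:** cross bar centre about 26 mm below its pivot, which is the drooping stop beyond the nose.
- **Robot:** clear of everything, with no contact force.

**What disagreed or failed**
- **First grab missed:** the fingertips proved to be about 28 mm short of the reported TCP, measured in the wrist camera. The first close on the ring shut above the bar, touching nothing, and I corrected for this afterwards.
- **Pin shifted slightly:** after I pressed the bail down, the tab top measured about 3 mm towards the robot with a lean of 0.03–0.04 rad. That is within the hole's play plus measurement error, so I left it.
- **Not re-measured:** I did not check the caps, bottle, beaker, spanner or rack again. The arm's path stayed clear of them.

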